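# Close the jig jaw and hold the gap gauge in it

## Robot

A 6-joint arm with a two-finger parallel gripper is mounted at the origin on the work surface. World frame = base frame: x ahead of the robot, y to its left, z up, the work surface at z = 0. Lengths are in mm, angles in degrees, forces in N, time in s.
With the tool pointing down it reaches from about 300 to 850 mm from the base axis. Payload 4.2 kg.
Tool frame: the origin (TCP) lies at the very end of the fingers, on their centre line; the grasp point (between the pads) lies 19 mm behind it; z points along the fingers, y is the line along which they close (so a half turn about z gives the same grasp; the last joint's range is limited). The gripper opens to 91 mm and grips with 3 to 60 N. Pads are 32 mm wide; open, the fingers measure 118 mm over their backs; the gripper's body (76 mm by 178 mm) begins 60 mm behind the grasp point.
Start: joints at [-78.037, 18.312, 89.639, -0, 72.044, -1.146], TCP at [130.417, -560.031, 213.976] pointing down, gripper open.
Joint ranges: [-177.97, 177.97], [-48.28, 115.42], [12.27, 149.76], [-77.06, 257.06], [2.81, 150.46], [-146.56, 146.56]. Speed limits (degrees/s): [147.25, 147.25, 180, 180, 180, 180].

## Interface

Orientations are given as [roll, pitch, yaw] about the fixed x, y, z axes, in that order (R = Rz(yaw) Ry(pitch) Rx(roll)).
In Python, from workcell import env, eyes gives the robot as it stands.
- The arm moves only by the tool send_rows, never from a script. Its argument "targets" is text: rows parted by semicolons, each of 7 numbers parted by spaces: the shift along the tool's x, y, z in m, then the turn, a rotation vector about the tool's x, y, z in degrees, then the opening in per cent of the stroke, from 0 (shut) to 100 (fully open). A call has 1 to 12 rows; each row is the pose to reach, as a shift and turn from the pose commanded when the call began, along the tool's axes at that moment; what a row does not reach only later rows make up. A row lasts 1/12 s, in which the tool goes at most 41.7 mm and 7.16 degrees, less where a joint would pass 70% of its speed; a pose out of reach is approached as far as the arm can. A call with a gripper value outside its range is refused whole. The fingers move at their own pace and stop on an object; "grip_force" is the grip in N (left out, the last holds). Time passes only in rows, so rows that repeat a pose let the fingers close. It gives the time, the measured TCP pose, the force, the opening and the grip force at its end, in the units of the state.
- env.state(): the state, without advancing time (a new reading comes with each control period).
- eyes.grab_frame(name): name is "side" or "top" or "wrist"; returns a dict with "image" (420x560x3 uint8, blue, green, red), "fovy" (degrees; the focal length in pixels is half the picture's height over the tangent of half this angle, whatever the lens; pixels are square), "cx", "cy" (the principal point, pixels), "D" ([k1, k2, p1, p2, k3] as OpenCV has them; the pictures are not rectified), "eye" and "attitude" of the camera in the world. Camera axes: x right, y up, looking along -z (the intrinsics and any distortion apply to the point x, -y, -z); pixel columns grow to the right and rows downward; lengths in mm; the calibration is good to about 2 mm. A picture is of the moment at which its call begins. There is no depth.
- env.job_done(): hands the job in; it is judged then, once.
The state is a dict: "time_s": time; "qpos": joint angles; "qvel": joint speeds; "effort": joint torques, N m; "ee_pos": TCP position; "ee_rot": TCP orientation; "force": force on the tool from outside, world axes, zero at the start; "torque": the same for the moment, N m; "gripper_width": finger opening in mm; "gripper_force": force on a finger pad.
Only numpy, scipy, OpenCV 4.12 (cv2) and the standard library are available. Lean on these libraries where they do the work, as an engineer would, in place of code of your own. Each camera call takes 0.05 s, during which the arm holds its last target. There are 200 camera calls.

## Task

Slide the loose orange jaw along its rails until it butts flush against the two stops of the fixed plate. Then take the yellow-handled gauge out of its stand and slide its blade straight down into the gap between the fixed plate and the jaw's black sprung shoe, until it drags snugly and the blue band on the blade is level with the tops of the plates. Finish while still holding the gauge by its handle at that depth, with the jaw still flush; leave the other two gauges and the tin where they are.

Things in the scene. Friction and masses are not known exactly. Their poses are not given: they have to be found in the camera images.
- jig: Gap jig fixed to the bench: black base 96 (x) x 230 (y) x 12 mm high, origin at the centre of its underside, z up, yaw up to 0.35 rad. Two rails along y (inner faces x = +-36, tops z = 22). At the -y end the fixed plate, 76 wide, steel face at y = -60 looking to +y, top z = 72. Two stops (x = 18 to 36 on either side, z 12 to 42) stand out to y = -54; between them the gap is open down to z = 12.
- gap (a point): Middle of the gap's mouth, where the 3 mm blade belongs against the fixed plate: x = 0, y = -58.5, z = 72 in the jig's frame (axes as the jig's), level with the plates' tops. Above the shoe the gap is 6 mm wide (y = -60 to -54), with both top edges chamfered 6 mm back over the top 12 mm, so the mouth is 18 mm wide (y = -66 to -48).
- jaw: Loose orange jaw with steel front, 0.77 to 0.98 kg, 68 (x) x 60 (y) x 60 mm high, origin at the centre of its underside, axes as the jig's. Stands on the jig's base between the rails (2 mm play a side), slides at 3 to 15 N. Front at its y = -30, rear at y = +30. Starts 35 to 60 mm from the stops; slide it to the jig's -y. Flush, its origin is at y = -24, z = 12 in the jig's frame, its top at z = 72.
- jaw_rear (a point): Point in the middle of the jaw's flat rear face, 22 mm above its underside (34 mm above the bench): where to push it, towards its -y.
- shoe: Black sprung shoe, 24 mm wide, mid front of the jaw; origin and axes as the jaw's. Stands out 4.5 mm (face at y = -34.5, z = 8 to 40 in the jaw's frame, lead-in ramp above up to z = 52); springs back up to 4 mm, pressing with 1 N plus 0.25 N per mm. With the jaw flush 1.5 mm is left between shoe and fixed plate, so the 3 mm blade pushes it back and drags.
- gauge: Yellow-handled gauge, 60 g: steel blade 20 (x) x 3 (y) mm, 70 mm long, under a handle 26 (x) x 14 (y) mm that spans z = 70 to 118. Origin at the centre of the blade's lower end, z up. Blue band 10 mm high centred 40 mm above the lower end: level with the plates' tops when the lower end is at z = 32. Starts upright in one of the stand's slots, x along the row; a half turn makes no difference.
- gauge_handle (a point): Point in the yellow handle on its axis, 98 mm above the blade's lower end: where to grip it, across its 14 mm (y).
- stand: Grey gauge stand fixed to the bench, 184 (x) x 40 (y) x 75 mm high, origin at the centre of its underside, yaw up to 0.35 rad. Three slots 24 x 6 mm in a row along its x at -56, 0 and +56 mm; the handles rest on its top, lower ends 5 mm above the bench. Draw a gauge straight up by 75 mm or more to free it.
- gauge_grey: Gauge like the yellow one with a dark grey handle: leave it in its slot. Origin at the blade's lower end.
- gauge_white: Gauge like the yellow one with a white handle: leave it in its slot. Origin at the blade's lower end.
- tin: Open round aluminium tin, 100 mm across, 45 mm high, standing beyond the work: leave it. Origin at the centre of its underside.
Things that resemble listed ones, but are neither listed nor needed, are in the scene too. What is meant by the gauge is not green, pink or red, and is the larger of those in its own colour.

How it is judged (in metres and radians):
On the way, in this order (a step that is already met when the one before it is completed fails the run):
1. the jaw is flush against the stops, the yellow gauge still in its stand (y of jaw in the frame of jig below -0.022 m and angle between the x axis of jaw and the x axis of jig, either way round below 0.06 rad and horizontal distance between gauge and stand below 0.07 m and height (world z) of gauge below 0.02 m), for 0.2 s.
2. with the jaw flush, the gauge's blade drags in the gap (y of jaw in the frame of jig below -0.022 m and angle between the x axis of jaw and the x axis of jig, either way round below 0.06 rad and x of gauge in the frame of jig between -0.012 and 0.012 m and y of gauge in the frame of jig between -0.0615 and -0.051 m and contact force between gauge and shoe above 0.7 N), for 0.2 s.
At the end, for the whole second after the job is handed in: Jaw within 2 mm of flush on the stops; yellow gauge upright (0.1 rad) between fixed plate and shoe, lower end 25 to 39 mm above the jig's underside (band level with the plate tops within 7 mm), shoe pressing on it with over 0.7 N; at rest, the fingers still gripping it with over 2 N (all of step 2 and z of gauge in the frame of jig between 0.025 and 0.039 m and angle between gauge's own z axis and vertical below 0.1 rad and contact force between the fingers and gauge above 2 N and linear speed of gauge below 0.02 m/s); the arm keeps its last pose, push and grip.
It fails at once if another gauge or the tin is disturbed (moved over 20 mm) (distance of any of gauge_grey, gauge_white, tin from where it was at the start of the episode above 0.02 m).
It also fails if it takes over 64 s, if anything falls off the work surface, if the arm or the gripper's body presses on something with over 40 N, if the wrist force passes 120 N, or if a joint passes its speed limit or range.

## Working session

There is one attempt and no reset: what is moved stays moved. The work goes in short steps, Python scripts to look and compute and a tool call to move; the robot and the scene stay as the last step left them, time stands still between calls to the robot, and variables do not carry over. Pictures are saved under pics/ and viewed, at most 10 in all, crops included, and the job is handed in when it is done.

Besides the shell and the picture viewer there is one more tool, called after "Emit:" as name(argument=value, ...) on one line, values as JSON. send_rows: Moves the arm, as the interface text tells. Its arguments: {"type":"object","properties":{"targets":{"type":"string"},"grip_force":{"type":"number"}},"required":["targets"]}

```bash
ls; mkdir -p pics
python3 - <<'E'
from workcell import env, eyes
import cv2
print(env.state())
for n in ("top","side","wrist"):
    f=eyes.grab_frame(n); cv2.imwrite(f"pics/{n}0.png",f["image"]); f.pop("image"); print(n,f)
E
```

```text
pics
{'time_s': 0.0, 'qpos': array([-7.80349818e+01,  1.83528935e+01,  8.97069082e+01, -4.90849365e-04,
        7.20431427e+01, -1.14715313e+00]), 'qvel': array([0.08034189, 0.00318849, 0.01297993, 0.07487974, 0.10129857,
       0.06389161]), 'effort': array([ 4.06133331e-03, -4.12456441e+01, -2.31970203e+01,  7.28143123e-02,
        4.56315349e-02, -1.39089866e-04]), 'ee_pos': array([ 130.32472657, -559.51756167,  213.10432083]), 'ee_rot': array([-1.79897067e+02, -1.59439926e-03,  1.31123217e+01]), 'force': array([-0.68042653,  1.5776304 , -0.37088006]), 'torque': array([ 0.03015859, -0.00819475, -0.00908759]), 'gripper_force': 0.0, 'gripper_width': 91.31466948663434}
top {'fovy': 44.60866432594344, 'cx': 279.8793573089517, 'cy': 216.36229940102763, 'D': array([0.03686191, 0.        , 0.        , 0.        , 0.        ]), 'eye': array([ 501.44542722,   23.82046624, 1061.79395885]), 'attitude': array([  6.86882688,  -0.19144913, -90.6295635 ])}
side {'fovy': 47.146333344694014, 'cx': 283.2334616376092, 'cy': 220.81078855819857, 'D': array([-0.12650072,  0.        ,  0.        ,  0.        ,  0.        ]), 'eye': array([280.38378722, 652.33504989, 638.2841587 ]), 'attitude': array([ 5.19999984e+01, -9.70108543e-02, -1.52448650e+02])}
wrist {'fovy': 63.992526569297894, 'cx': 277.3116848605098, 'cy': 206.91976775236867, 'D': array([-0.07054933,  0.        ,  0.        ,  0.        ,  0.        ]), 'eye': array([ 201.31888869, -543.61693317,  383.36290902]), 'attitude': array([-14.95719033,   0.12430824, -76.89449811])}
```

View pics/top0.png

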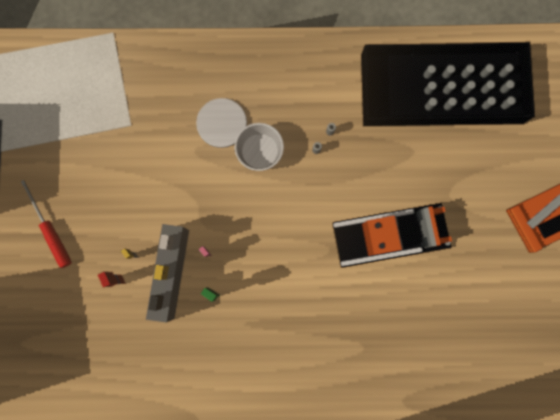

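View pics/side0.png

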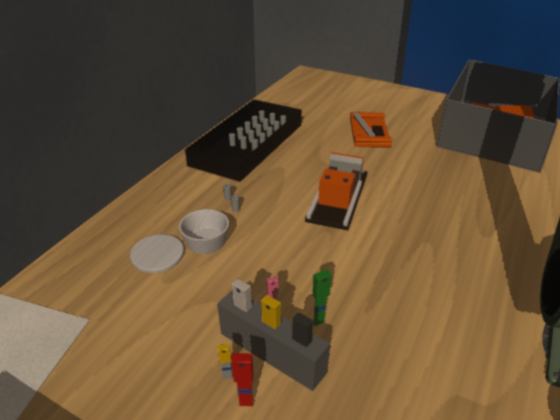

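The top view shows the jig at about (392,236), with its fixed plate at the right end, which is world -y. The jaw is at (383,236), the stand at (167,273) with the yellow gauge in the middle slot (160,272), and the tin at (260,147). The small yellow gauge at (127,254) is a decoy. The side view agrees.

```bash
cat > h.py <<'E'
import numpy as np, cv2
from scipy.spatial.transform import Rotation as R
from workcell import env, eyes
def grab(n,save=None):
    f=eyes.grab_frame(n)
    if save: cv2.imwrite(f"pics/{save}.png",f["image"])
    return f
def K(f):
    h=f["image"].shape[0]; fl=h/2/np.tan(np.radians(f["fovy"]/2))
    return np.array([[fl,0,f["cx"]],[0,fl,f["cy"]],[0,0,1.]])
def ray(f,uv,z):
    uv=np.array(uv,float).reshape(-1,1,2)
    n=cv2.undistortPoints(uv,K(f),f["D"])[:,0]
    d=np.c_[n[:,0],-n[:,1],-np.ones(len(n))]@R.from_euler('xyz',f["attitude"],degrees=True).as_matrix().T
    e=f["eye"]; return (e+d*((z-e[2])/d[:,2])[:,None])[:,:2]
def proj(f,P):
    P=(np.atleast_2d(P)-f["eye"])@R.from_euler('xyz',f["attitude"],degrees=True).as_matrix()
    P=P*[1,-1,-1]
    return cv2.projectPoints(P.reshape(-1,1,3),np.zeros(3),np.zeros(3),K(f),f["D"])[0][:,0]
def hsv(f): return cv2.cvtColor(f["image"],cv2.COLOR_BGR2HSV)
def blobs(f,lo,hi,amin=30,win=None):
    m=cv2.inRange(hsv(f),np.array(lo),np.array(hi))
    if win is not None:
        w=np.zeros_like(m); a,b,c,d=win; w[b:d,a:c]=1; m=m*w
    cs,_=cv2.findContours(m,cv2.RETR_EXTERNAL,cv2.CHAIN_APPROX_NONE)
    return sorted([c for c in cs if cv2.contourArea(c)>=amin],key=cv2.contourArea,reverse=True)
def rect(f,c,z):
    p=ray(f,c[:,0,:],z).astype(np.float32)
    return cv2.minAreaRect(p)
E
python3 - <<'E'
from h import *
f=grab("top")
H=hsv(f)
for p in [(383,236),(160,272),(345,240),(170,300)]: print(p,H[p[1],p[0]])
for c in blobs(f,(2,170,100),(14,255,255),30,(320,190,470,280)): print("orange",cv2.boundingRect(c),rect(f,c,72))
for c in blobs(f,(18,150,100),(32,255,255),20,(90,210,230,330)): print("yel",cv2.boundingRect(c),rect(f,c,123))
for c in blobs(f,(0,0,0),(180,110,110),300,(140,215,195,330)): print("stand",cv2.boundingRect(c),rect(f,c,75))
for c in blobs(f,(0,0,0),(180,255,60),300,(320,190,470,280)): print("black",cv2.boundingRect(c),rect(f,c,12))
w=grab("top")["image"]
a=cv2.resize(w[195:275,325:460],None,fx=5,fy=5,interpolation=cv2.INTER_CUBIC)
cv2.imwrite("pics/jig.png",a)
E
```

```text
(383, 236) [ 10 205 174]
(160, 272) [ 22 177 180]
(345, 240) [12 49 26]
(170, 300) [15 64 56]
orange (363, 216, 39, 39) ((581.725830078125, -177.29495239257812), (66.25321197509766, 65.23556518554688), 9.704909324645996)
orange (429, 207, 23, 39) ((601.2752685546875, -291.4508056640625), (75.1047134399414, 29.40260887145996), 9.788826942443848)
yel (154, 265, 10, 14) ((515.3197021484375, 241.26271057128906), (14.27645492553711, 23.921131134033203), 79.649658203125)
yel (121, 249, 9, 9) ((549.5510864257812, 301.760498046875), (18.41324806213379, 9.776588439941406), 31.69712257385254)
stand (147, 225, 42, 97) ((515.4124755859375, 235.37673950195312), (57.5510368347168, 182.46018981933594), 81.91999816894531)
black (396, 206, 55, 46) ((598.2714233398438, -273.007080078125), (92.84420013427734, 96.5008773803711), 10.744876861572266)
black (335, 224, 33, 37) ((574.017333984375, -125.62889099121094), (68.05159759521484, 57.03603744506836), 8.839042663574219)
```

View pics/jig.png

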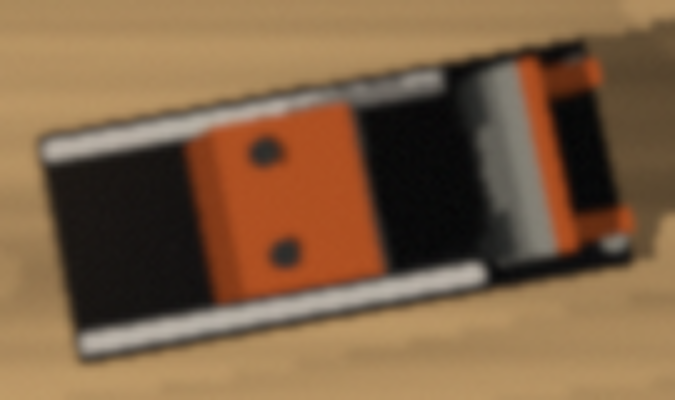

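The crop shows the jig base corners at crop px (42,138), (80,360), (632,262) and (585,42), the jaw top from x 205 to 385, and the fixed plate on the right.

Run:
```python
from h import *
f=grab("top")
c=np.array([(42,138),(80,360),(632,262),(585,42)])/5+[325,195]
for z in (0,12): 
  p=ray(f,c,z);print(z,p.round(1),p.mean(0)); e=[np.linalg.norm(p[i]-p[i-1]) for i in range(4)]; print(np.round(e,1), "yaw",[np.degrees(np.arctan2(*(-(a-b)[0],(a-b)[1]))) for a,b in((p[0],p[3]),(p[1],p[2]))])
j=np.array([(212,132),(350,100),(385,272),(240,302)])/5+[325,195]
p=ray(f,j,72);print("jaw top",p.round(1),p.mean(0))
```

```text
0 [[ 615.   -92.6]
 [ 522.7 -106.1]
 [ 560.9 -335. ]
 [ 653.  -320.3]] [ 587.91627696 -213.50307547]
[230.8  93.3 232.1  93.3] yaw [np.float64(9.474063680749724), np.float64(9.470182201894572)]
12 [[ 613.7  -91.3]
 [ 522.5 -104.6]
 [ 560.2 -331. ]
 [ 651.3 -316.4]] [ 586.93901561 -210.82093316]
[228.2  92.2 229.5  92.2] yaw [np.float64(9.47406368074971), np.float64(9.470182201894593)]
jaw top [[ 609.  -150.8]
 [ 620.9 -204.8]
 [ 553.9 -215.7]
 [ 542.9 -159.5]] [ 581.68861972 -182.72848904]
```

Emit:
send_rows(targets="0.4 -0.217 0 0 0 3.6 0;0.4 -0.217 0 0 0 3.6 0;0.4 -0.217 0 0 0 3.6 0;0.4 -0.217 0 0 0 3.6 0;0.4 -0.217 0 0 0 3.6 0;0.4 -0.217 0 0 0 3.6 0;0.4 -0.217 0 0 0 3.6 0;0.4 -0.217 0 0 0 3.6 0;0.4 -0.217 0 0 0 3.6 0;0.4 -0.217 0 0 0 3.6 0;0.4 -0.217 0 0 0 3.6 0;0.4 -0.217 0 0 0 3.6 0")

```text
time_s: 1.3
ee_pos: [475.3, -253.6, 213.9]
ee_rot: [-179.9, -0.2, 9.9]
force: [0.5, -0.4, -0.2]
gripper_width: 14.0
gripper_force: 0.0
```

Emit:
send_rows(targets="0.119 -0.075 0 0 0 0 0;0.119 -0.075 0 0 0 0 0;0.119 -0.075 0 0 0 0 0;0.119 -0.075 0 0 0 0 0;0.119 -0.075 0 0 0 0 0;0.119 -0.075 0 0 0 0 0")

```text
time_s: 1.8
ee_pos: [575.4, -164.3, 213.5]
ee_rot: [180.0, 0.1, 9.6]
force: [-0.8, 0.1, 0.6]
gripper_width: 0.0
gripper_force: 0.0
```

Run:
```python
from h import *
s=env.state(); print(s["ee_pos"],s["ee_rot"],s["gripper_width"])
f=grab("wrist","w1"); print(f["eye"],f["attitude"])
```

```text
[ 575.4462391  -164.33959504  213.47033107] [1.79982203e+02 9.53118944e-02 9.59549810e+00] 0.02771799826912038
[ 647.53549203 -152.37435653  383.47452997] [-1.50574828e+01  1.80677735e-02 -8.04073962e+01]
```

View pics/w1.png

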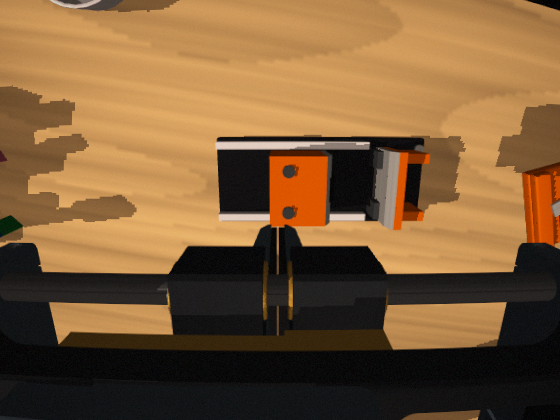

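The wrist view shows the jig aligned with the image. The jaw top is at about (270–328, 152–226), the rails are at rows ~145 and ~217, and the fixed plate is at x ≈ 390–405.

Run:
```python
from h import *
f=grab("wrist")
H=hsv(f)
for c in blobs(f,(2,150,140),(14,255,255),80,(200,120,450,240)):
    print("or",cv2.boundingRect(c),rect(f,c,72))
for c in blobs(f,(0,0,120),(180,70,255),60,(200,120,372,235)):
    print("rail",cv2.boundingRect(c),rect(f,c,22))
for c in blobs(f,(0,0,70),(180,70,255),60,(373,120,440,235)):
    print("plate",cv2.boundingRect(c),rect(f,c,72))
b=ray(f,[(219,138),(219,221)],12);print("base +y end",b, b.mean(0))
for r in (160,190,212): print(r,[tuple(int(v) for v in f["image"][r,c]) for c in range(366,412,2)])
```

```text
or (269, 155, 58, 72) ((582.3929443359375, -183.09375), (69.04011535644531, 53.71383285522461), 9.15186595916748)
or (393, 152, 16, 78) ((598.6627807617188, -280.3350830078125), (75.51268768310547, 8.783053398132324), 9.646069526672363)
rail (215, 141, 154, 8) ((621.4412841796875, -172.73797607421875), (7.63508415222168, 163.65145874023438), 9.581732749938965)
rail (218, 213, 51, 7) ((534.1908569335938, -132.83883666992188), (7.041341781616211, 56.246482849121094), 9.545612335205078)
rail (328, 213, 37, 7) ((553.3428955078125, -247.27560424804688), (7.058292388916016, 40.89352035522461), 9.475658416748047)
plate (374, 147, 25, 81) ((599.3450927734375, -264.7646179199219), (77.86128234863281, 20.16659927368164), 9.709515571594238)
base +y end [[ 614.58782328  -93.97345476]
 [ 520.4545796  -105.59057424]] [567.52120144 -99.7820145 ]
160 [(10, 10, 10), (11, 10, 15), (18, 17, 18), (14, 14, 17), (37, 40, 42), (40, 44, 43), (51, 55, 57), (45, 52, 55), (68, 75, 81), (100, 112, 123), (98, 111, 123), (121, 135, 148), (134, 148, 161), (133, 146, 162), (132, 147, 162), (140, 152, 169), (97, 129, 187), (0, 84, 219), (0, 85, 220), (0, 85, 220), (0, 83, 218), (1, 51, 136), (0, 48, 133)]
190 [(7, 4, 8), (12, 9, 14), (12, 11, 11), (34, 37, 41), (38, 41, 46), (103, 114, 127), (102, 112, 122), (105, 115, 127), (104, 114, 126), (102, 112, 124), (132, 145, 162), (137, 151, 163), (131, 146, 160), (137, 149, 164), (135, 151, 165), (41, 104, 206), (0, 84, 219), (0, 83, 219), (0, 87, 220), (0, 47, 139), (9, 9, 13), (10, 9, 11), (14, 12, 11)]
212 [(11, 10, 11), (35, 38, 39), (36, 39, 42), (39, 40, 43), (51, 53, 58), (51, 54, 58), (72, 79, 86), (99, 111, 122), (103, 115, 125), (129, 141, 157), (135, 148, 164), (132, 145, 161), (137, 151, 165), (139, 153, 168), (36, 103, 204), (0, 84, 220), (0, 86, 220), (0, 88, 221), (0, 69, 177), (0, 50, 136), (0, 46, 134), (0, 49, 136), (0, 50, 136)]
```

Emit:
send_rows(targets="0.004 -0.038 0 0 0 0 0;0.004 -0.038 0.03 0 0 0 0;0.004 -0.038 0.06 0 0 0 0;0.004 -0.038 0.09 0 0 0 0;0.004 -0.038 0.12 0 0 0 0;0.004 -0.038 0.15 0 0 0 0;0.004 -0.038 0.17 0 0 0 0;0.004 -0.038 0.185 0 0 0 0;0.004 -0.038 0.185 0 0 0 0;0.004 -0.038 0.185 0 0 0 0")

```text
time_s: 2.73
ee_pos: [572.4, -127.4, 28.9]
ee_rot: [-180.0, 0.1, 9.4]
force: [-0.1, 0.3, 0.2]
gripper_width: 0.3
gripper_force: 0.0
```

Emit:
send_rows(targets="0 0.006 0 0 0 0 0;0 0.012 0 0 0 0 0;0 0.018 0 0 0 0 0;0 0.024 0 0 0 0 0;0 0.030 0 0 0 0 0;0 0.036 0 0 0 0 0;0 0.042 0 0 0 0 0;0 0.047 0 0 0 0 0;0 0.052 0 0 0 0 0;0 0.056 0 0 0 0 0;0 0.058 0 0 0 0 0;0 0.058 0 0 0 0 0")

```text
time_s: 3.73
ee_pos: [583.2, -184.1, 29.1]
ee_rot: [180.0, -0.0, 9.5]
force: [0.1, 1.7, 0.9]
gripper_width: 0.6
gripper_force: 0.9
```

Emit:
send_rows(targets="0 0.001 0 0 0 0 0;0 0.002 0 0 0 0 0;0 0.003 0 0 0 0 0;0 0.004 0 0 0 0 0;0 0.005 0 0 0 0 0;0 0.006 0 0 0 0 0;0 0.006 0 0 0 0 0")

```text
time_s: 4.32
ee_pos: [583.9, -189.0, 29.0]
ee_rot: [-180.0, 0.0, 9.5]
force: [-1.0, 4.4, 3.0]
gripper_width: 0.7
gripper_force: 2.4
```

Run:
```python
from h import *
s=env.state(); print(s["ee_pos"],s["force"])
f=grab("top")
for c in blobs(f,(2,170,100),(14,255,255),30,(320,190,470,280)):
    r=rect(f,c,72);p=ray(f,c[:,0,:],72);v=p@[-.1668,.986];print("or",cv2.boundingRect(c),r,np.percentile(v,[2,98]))
```

```text
[ 583.89462626 -189.04171493   28.99435194] [-1.03934915  4.37041118  3.0009104 ]
```

Emit:
send_rows(targets="0 0.001 0 0 0 0 0;0 0.002 0 0 0 0 0;0 0.003 0 0 0 0 0;0 0.004 0 0 0 0 0;0 0.004 0 0 0 0 0")

```text
time_s: 4.78
ee_pos: [584.4, -192.9, 29.0]
ee_rot: [-180.0, 0.0, 9.5]
force: [-1.2, 5.2, 3.3]
gripper_width: 0.7
gripper_force: 2.8
```

Emit:
send_rows(targets="0 0.001 0 0 0 0 0;0 0.002 0 0 0 0 0;0 0.003 0 0 0 0 0;0 0.003 0 0 0 0 0")

```text
time_s: 5.12
ee_pos: [584.4, -192.8, 29.1]
ee_rot: [-179.7, 0.1, 9.4]
force: [-1.4, 15.0, 7.2]
gripper_width: 0.7
gripper_force: 7.5
```

Emit:
send_rows(targets="0 0.001 0 0 0 0 0;0 0.002 0 0 0 0 0;0 0.002 0 0 0 0 0;0 0.002 0 0 0 0 0")

```text
time_s: 5.45
ee_pos: [584.3, -192.8, 29.1]
ee_rot: [-179.5, 0.1, 9.4]
force: [-1.9, 20.1, 8.6]
gripper_width: 0.4
gripper_force: 10.4
```

Emit:
send_rows(targets="0 -0.005 0 0 0 0 0;0 -0.02 0 0 0 0 0;0 -0.03 0 0 0 0 0;0 -0.03 -0.03 0 0 0 0;0 -0.03 -0.07 0 0 0 0;0 -0.03 -0.11 0 0 0 0;0 -0.03 -0.15 0 0 0 0;0 -0.03 -0.185 0 0 0 0;0 -0.03 -0.185 0 0 0 0")

```text
time_s: 6.2
ee_pos: [584.3, -169.8, 222.2]
ee_rot: [179.5, -0.8, 9.5]
force: [1.2, -0.7, 0.5]
gripper_width: 0.4
gripper_force: 0.0
```

Run:
```python
from h import *
s=env.state(); print(s["ee_pos"],s["force"])
f=grab("wrist","w2")
for c in blobs(f,(2,150,140),(14,255,255),80,(200,120,470,260)):
    p=ray(f,c[:,0,:],72);v=p@[-.1668,.986];print("or",cv2.boundingRect(c),rect(f,c,72),np.percentile(v,[2,98]))
cv2.imwrite("pics/w2c.png",cv2.resize(f["image"][120:240,250:450],None,fx=4,fy=4,interpolation=cv2.INTER_CUBIC))
```

```text
[ 584.26757902 -169.82849027  222.1809526 ] [ 1.1743176  -0.65816521  0.49514046]
or (306, 162, 63, 73) ((591.4642333984375, -228.93345642089844), (72.50695037841797, 59.464256286621094), 9.564067840576172) [-354.00655989 -294.71028977]
or (381, 162, 31, 75) ((600.62451171875, -290.6072082519531), (75.3204574584961, 29.86398696899414), 9.477534294128418) [-401.10387805 -371.87180413]
```

View pics/w2c.png

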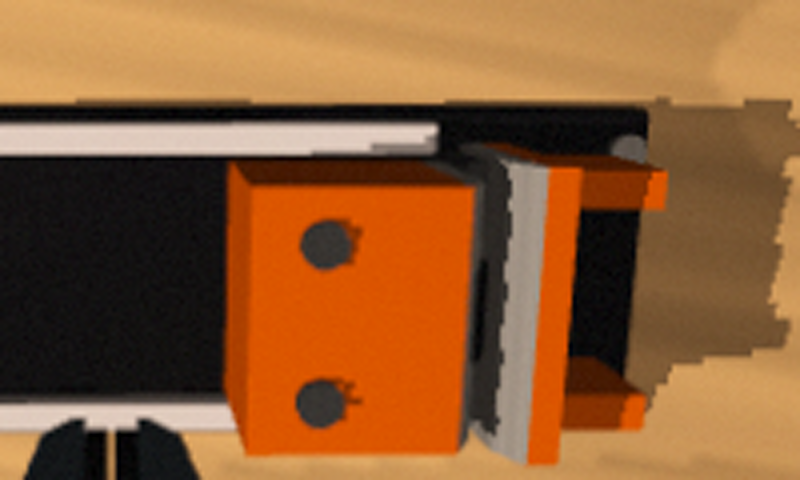

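The jaw now sits tight against the stops, with its edges parallel to the plate. Next is the gauge.

Emit:
send_rows(targets="0 -0.03 0 0 0 2 50;0 -0.07 0 0 0 4 50;0 -0.11 0 0 0 6 50;0 -0.15 0 0 0 8 50;0 -0.19 0 0 0 10 50;0 -0.23 0 0 0 12 50;0 -0.27 0 0 0 14 50;0 -0.31 0 0 0 16 50;0 -0.35 0 0 0 18 50;0 -0.39 0 0 0 19.5 50;0 -0.41 0 0 0 19.5 50;0 -0.415 0 0 0 19.5 50")

```text
time_s: 7.25
ee_pos: [510.3, 243.7, 212.0]
ee_rot: [179.9, 0.1, -9.8]
force: [0.0, 0.6, -0.0]
gripper_width: 45.6
gripper_force: 0.0
```

Emit:
send_rows(targets="0 0 0 0 0 0 50;0 0 0 0 0 0 50;0 0 0 0 0 0 50")

```text
time_s: 7.5
ee_pos: [512.0, 239.2, 213.3]
ee_rot: [179.9, 0.0, -10.1]
force: [-0.7, -0.1, 0.7]
gripper_width: 45.3
gripper_force: 0.0
```

Run:
```python
from h import *
s=env.state(); print(s["ee_pos"],s["ee_rot"],s["gripper_width"])
f=grab("wrist","w3")
for c in blobs(f,(18,150,100),(32,255,255),60):
    print("yel",cv2.boundingRect(c),rect(f,c,123),rect(f,c,75))
```

```text
[511.98327582 239.19106816 213.27499947] [ 1.79913509e+02  3.35149591e-02 -1.00641872e+01] 45.252815485228325
yel (266, 192, 18, 31) ((515.2749633789062, 240.70863342285156), (13.785633087158203, 24.923751831054688), 79.91567993164062) ((502.63525390625, 243.33396911621094), (16.326641082763672, 29.51778221130371), 79.91572570800781)
yel (178, 160, 27, 21) ((557.80615234375, 299.706298828125), (16.728342056274414, 13.628678321838379), 36.02634048461914) ((553.005859375, 313.20623779296875), (19.81178855895996, 16.140701293945312), 36.026451110839844)
```

View pics/w3.png

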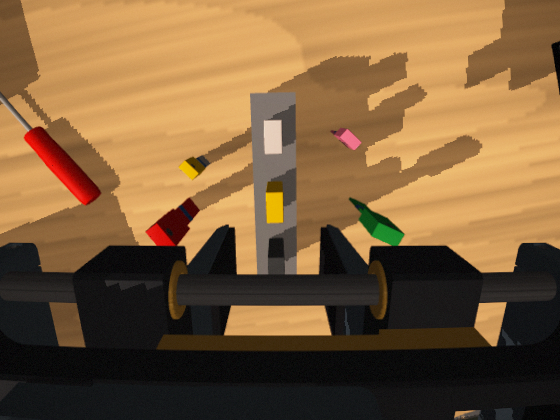

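The wrist view shows the yellow handle at (275,205), centred between the fingers, with white and dark grey in line with it. The position from both cameras is about (515,241).

Emit:
send_rows(targets="0.003 -0.002 0.01 0 0 0 50;0.003 -0.002 0.04 0 0 0 50;0.003 -0.002 0.07 0 0 0 50;0.003 -0.002 0.10 0 0 0 50;0.003 -0.002 0.12 0 0 0 50;0.003 -0.002 0.129 0 0 0 50;0.003 -0.002 0.129 0 0 0 50;0.003 -0.002 0.129 0 0 0 50")

```text
time_s: 8.22
ee_pos: [515.9, 241.8, 85.1]
ee_rot: [-180.0, -0.0, -10.0]
force: [-0.6, 0.4, 0.8]
gripper_width: 45.5
gripper_force: 0.0
```

Emit:
send_rows(targets="0 0 0 0 0 0 10;0 0 0 0 0 0 10;0 0 0 0 0 0 5;0 0 0 0 0 0 5;0 0 0 0 0 0 5;0 0 0 0 0 0 5;0 0 0 0 0 0 5;0 0 0 0 0 0 5", grip_force=25)

```text
time_s: 8.88
ee_pos: [515.5, 242.2, 85.5]
ee_rot: [-180.0, -0.0, -10.0]
force: [-1.0, 0.3, 4.7]
gripper_width: 13.8
gripper_force: 25.0
```

Emit:
send_rows(targets="0 0 -0.01 0 0 0 5;0 0 -0.03 0 0 0 5;0 0 -0.05 0 0 0 5;0 0 -0.07 0 0 0 5;0 0 -0.09 0 0 0 5;0 0 -0.11 0 0 0 5;0 0 -0.13 0 0 0 5;0 0 -0.145 0 0 0 5;0 0 -0.145 0 0 0 5;0 0 -0.145 0 0 0 5")

```text
time_s: 9.72
ee_pos: [515.4, 242.2, 230.4]
ee_rot: [-180.0, -0.1, -10.0]
force: [-0.2, -0.1, -0.7]
gripper_width: 13.6
gripper_force: 25.0
```

Emit:
send_rows(targets="0.01 0.03 0 0 0 -2 5;0.023 0.07 0 0 0 -4 5;0.038 0.11 0 0 0 -6 5;0.052 0.15 0 0 0 -8 5;0.066 0.19 0 0 0 -10 5;0.08 0.23 0 0 0 -12 5;0.094 0.27 0 0 0 -14 5;0.108 0.31 0 0 0 -16 5;0.122 0.35 0 0 0 -18 5;0.135 0.39 0 0 0 -19.5 5;0.149 0.43 0 0 0 -19.5 5;0.161 0.465 0 0 0 -19.5 5")

```text
time_s: 10.72
ee_pos: [591.9, -243.3, 227.9]
ee_rot: [-179.9, 0.2, 9.5]
force: [1.2, -0.2, -0.1]
gripper_width: 14.1
gripper_force: 25.0
```

Emit:
send_rows(targets="0 0.02 0 0 0 0 5;0 0.026 0 0 0 0 5;0 0.026 0 0 0 0 5;0 0.026 0 0 0 0 5;0 0.026 0 0 0 0 5")

```text
time_s: 11.13
ee_pos: [596.8, -265.4, 229.5]
ee_rot: [-179.9, 0.1, 9.6]
force: [0.4, 0.1, -0.1]
gripper_width: 13.9
gripper_force: 25.0
```

Run:
```python
from h import *
s=env.state(); print(s["ee_pos"],s["ee_rot"],s["gripper_width"])
f=grab("wrist","w4")
f=grab("side","s4")
```

```text
[ 596.79726286 -265.44973542  229.47838286] [-1.79919922e+02  5.61163368e-02  9.59342008e+00] 13.872826696389488
```

View pics/w4.png

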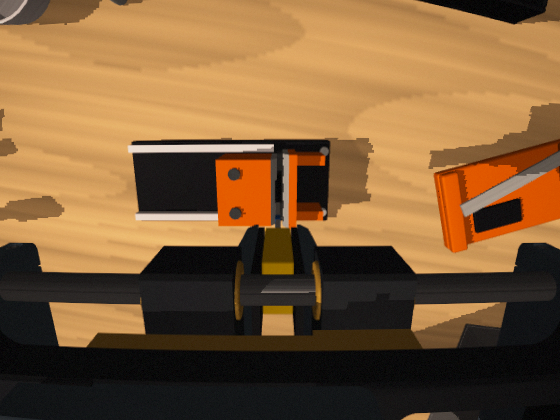

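The gripped gauge hangs above the jig. The gap lies between the jaw (its right edge at x ≈ 272) and the plate (x ≈ 285–298), and the blade shows at (278,222). Next I measure the mouth edges.

Run:
```python
from h import *
f=grab("wrist")
for r in (165,185,205):
    print(r)
    for c in range(264,304,2):
        p=ray(f,[(c,r)],72)[0]; print(c,f["image"][r,c],"u %.1f v %.1f"%(p@[.986,.1668],p@[-.1668,.986]))
for c in blobs(f,(2,150,100),(14,255,255),80,(200,120,340,232)):
    p=ray(f,c[:,0,:],72);print("or",cv2.boundingRect(c),rect(f,c,72),np.percentile(p@[-.1668,.986],[2,98]),np.percentile(p@[.986,.1668],[2,98]))
```

```text
165
264 [  0  92 229] u 572.0 v -348.3
266 [  0  92 229] u 572.0 v -350.3
268 [  0  92 228] u 572.0 v -352.3
270 [ 42  83 149] u 572.0 v -354.2
272 [65 73 81] u 572.0 v -356.2
274 [64 69 77] u 572.0 v -358.1
276 [53 58 64] u 572.0 v -360.1
278 [30 32 35] u 572.0 v -362.0
280 [34 35 35] u 572.0 v -364.0
282 [73 80 88] u 572.0 v -366.0
284 [142 156 171] u 572.0 v -367.9
286 [144 157 175] u 572.0 v -369.9
288 [130 151 190] u 572.0 v -371.8
290 [  0  92 229] u 572.0 v -373.8
292 [  0  90 228] u 572.0 v -375.8
294 [  0  91 229] u 572.0 v -377.7
296 [  0  82 213] u 572.0 v -379.7
298 [  7  41 103] u 572.0 v -381.6
300 [  4  39 102] u 572.0 v -383.6
302 [  6  40 105] u 572.0 v -385.6
185
264 [  0  92 228] u 552.0 v -348.1
266 [  0  93 229] u 552.0 v -350.1
268 [  0  90 229] u 552.0 v -352.1
270 [ 32  84 183] u 552.0 v -354.1
272 [68 75 81] u 552.0 v -356.1
274 [52 58 66] u 552.0 v -358.1
276 [7 3 7] u 552.0 v -360.1
278 [6 3 5] u 552.0 v -362.1
280 [9 8 9] u 552.0 v -364.1
282 [52 56 60] u 552.0 v -366.0
284 [142 158 171] u 552.0 v -368.0
286 [144 162 175] u 552.0 v -370.0
288 [ 94 135 199]
[... 590 characters left out ...]
284 [142 157 171] u 531.5 v -368.1
286 [147 160 175] u 531.5 v -370.2
288 [ 58 119 209] u 531.5 v -372.2
290 [  0  94 230] u 531.5 v -374.2
292 [  0  92 228] u 531.5 v -376.2
294 [  0  91 228] u 531.5 v -378.2
296 [  0  54 147] u 531.5 v -380.2
298 [ 3 29 78] u 531.5 v -382.3
300 [ 2 28 78] u 531.5 v -384.3
302 [ 0 27 76] u 531.5 v -386.3
or (215, 159, 56, 68) ((590.44580078125, -231.8915557861328), (68.74213409423828, 54.21253967285156), 9.60041332244873) [-354.21569906 -300.10261203] [509.13909235 577.84857606]
or (288, 155, 37, 75) ((601.2593383789062, -293.44989013671875), (75.88263702392578, 34.97212219238281), 9.544694900512695) [-407.03834228 -372.18338153] [508.13469221 581.75456035]
```

Emit:
send_rows(targets="0 0.003 0.01 0 0 0 5;0 0.003 0.025 0 0 0 5;0 0.003 0.04 0 0 0 5;0 0.003 0.055 0 0 0 5;0 0.003 0.06 0 0 0 5;0 0.003 0.06 0 0 0 5;0 0.003 0.06 0 0 0 5")

```text
time_s: 11.87
ee_pos: [597.8, -270.1, 170.0]
ee_rot: [180.0, -0.0, 9.5]
force: [0.5, 0.3, 0.0]
gripper_width: 14.0
gripper_force: 25.0
```

Run:
```python
from h import *
s=env.state(); p=s["ee_pos"];print(p,s["ee_rot"],s["force"],"u,v",p[:2]@[.986,.1668],p[:2]@[-.1668,.986])
f=grab("wrist"); f2=grab("side")
a=cv2.resize(f["image"][140:240,230:330],None,fx=4,fy=4,interpolation=cv2.INTER_CUBIC)
q=proj(f2,[p])[0].astype(int)
b=cv2.resize(f2["image"][q[1]-60:q[1]+60,q[0]-60:q[0]+60],(400,400),interpolation=cv2.INTER_CUBIC)
cv2.imwrite("pics/c5.png",np.hstack([a,b])); print(q)
```

```text
[ 597.76478817 -270.0692025   170.02806748] [ 1.79991698e+02 -2.52616774e-03  9.52837897e+00] [0.546101   0.28835944 0.01035191] u,v 544.3485381611322 -365.99540032928184
[349 118]
```

View pics/c5.png

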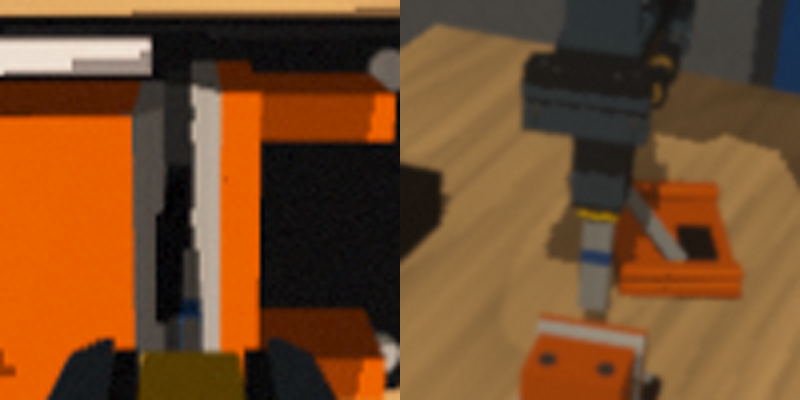

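The blade is straight and its lower end is about 2–3 mm to the plate side of the mouth's centre, which matches the TCP reading. I shift back 1.5 mm and go down slowly.

Emit:
send_rows(targets="0 -0.0015 0.003 0 0 0 5;0 -0.0015 0.007 0 0 0 5;0 -0.0015 0.011 0 0 0 5;0 -0.0015 0.015 0 0 0 5;0 -0.0015 0.018 0 0 0 5;0 -0.0015 0.021 0 0 0 5;0 -0.0015 0.024 0 0 0 5;0 -0.0015 0.026 0 0 0 5;0 -0.0015 0.028 0 0 0 5;0 -0.0015 0.028 0 0 0 5")

```text
time_s: 12.8
ee_pos: [597.2, -268.6, 141.5]
ee_rot: [-180.0, 0.0, 9.5]
force: [0.1, 0.8, -0.2]
gripper_width: 13.9
gripper_force: 25.0
```

Run:
```python
from h import *
s=env.state(); p=s["ee_pos"];print(p,s["ee_rot"],s["force"],s["torque"],"u,v",p[:2]@[.986,.1668],p[:2]@[-.1668,.986])
```

```text
[ 597.16142559 -268.64575864  141.45348907] [-1.79980010e+02  3.66320214e-02  9.50827193e+00] [ 0.05859716  0.76109203 -0.18008412] [-0.00137454 -0.0049975   0.02803839] u,v 543.9910530954457 -364.49124380576376
```

Emit:
send_rows(targets="0 0 0.002 0 0 0 5;0 0 0.004 0 0 0 5;0 0 0.006 0 0 0 5;0 0 0.008 0 0 0 5;0 0 0.010 0 0 0 5;0 0 0.012 0 0 0 5")

```text
time_s: 13.3
ee_pos: [597.5, -268.6, 130.0]
ee_rot: [180.0, -0.0, 9.5]
force: [-0.1, 1.7, 1.3]
gripper_width: 13.8
gripper_force: 25.0
```

Emit:
send_rows(targets="0 0 0.002 0 0 0 5;0 0 0.004 0 0 0 5;0 0 0.006 0 0 0 5;0 0 0.008 0 0 0 5;0 0 0.010 0 0 0 5;0 0 0.012 0 0 0 5;0 0 0.014 0 0 0 5;0 0 0.016 0 0 0 5;0 0 0.017 0 0 0 5;0 0 0.017 0 0 0 5")

```text
time_s: 14.13
ee_pos: [597.2, -268.7, 112.5]
ee_rot: [-180.0, 0.0, 9.5]
force: [1.0, 1.0, -0.6]
gripper_width: 13.8
gripper_force: 25.0
```

Run:
```python
from h import *
s=env.state(); p=s["ee_pos"];print(p,s["ee_rot"],s["force"],s["torque"],"u,v",p[:2]@[.986,.1668],p[:2]@[-.1668,.986])
f=grab("wrist"); f2=grab("side")
a=cv2.resize(f["image"][140:240,230:330],None,fx=4,fy=4,interpolation=cv2.INTER_CUBIC)
q=proj(f2,[[p[0],p[1],72]])[0].astype(int)
b=cv2.resize(f2["image"][q[1]-40:q[1]+40,q[0]-40:q[0]+40],(400,400),interpolation=cv2.INTER_CUBIC)
cv2.imwrite("pics/c6.png",np.hstack([a,b]))
```

```text
[ 597.2397163  -268.68477857  112.47042874] [-1.79989604e+02  2.38606503e-02  9.51074468e+00] [ 1.02494032  1.00020117 -0.59336811] [ 0.22983159 -0.11457098  0.04100636] u,v 544.0617392042303 -364.54277635279624
```

View pics/c6.png

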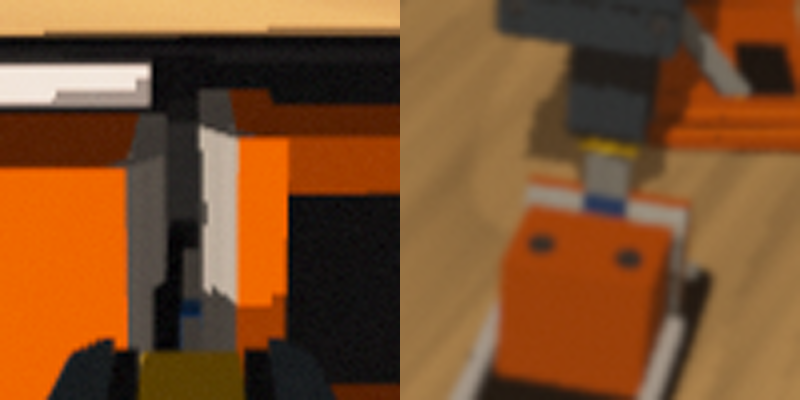

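The wrist view shows the blade in the slot between plate and shoe. The side view shows the blue band at the level of the jaw and plate tops, and the mouth measures about 17–18 mm, so the jaw is still flush. I let it settle, then hand in.

Emit:
send_rows(targets="0 0 0 0 0 0 5;0 0 0 0 0 0 5;0 0 0 0 0 0 5;0 0 0 0 0 0 5;0 0 0 0 0 0 5;0 0 0 0 0 0 5")

```text
time_s: 14.73
ee_pos: [597.2, -268.7, 112.8]
ee_rot: [-180.0, 0.0, 9.5]
force: [0.1, 0.6, -2.4]
gripper_width: 13.7
gripper_force: 25.0
```

Run:
```python
from workcell import env
s=env.state();print(s["ee_pos"],s["force"],s["gripper_force"]);print(env.job_done())
```

```text
[ 597.18792587 -268.71272815  112.83642934] [ 0.14899328  0.63556348 -2.3667035 ] 24.99965786933899
the job is handed in; nothing more can be done
None
```

I handed the job in at about 14.7 s with the jaw flush on its stops and the yellow gauge held in the gap, its blue band level with the plate tops; no verdict came back, and the shoe's force on the blade was not measured directly.

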